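Park the tube rotator with the sample tube upright

ROBOT

A 6-joint arm with a two-finger parallel gripper is mounted at the origin on the work surface. World frame = base frame: x ahead of the robot, y to its left, z up, the work surface at z = 0. Lengths are in mm, angles in degrees, forces in N, time in s.
With the tool pointing down it reaches from about 225 to 725 mm from the base axis. Payload 3.1 kg.
Tool frame: the origin (TCP) lies between the finger pads; the fingertips stand 11 mm ahead of it and the grasp point (between the pads) lies 8 mm behind it; x points along the fingers, y is the direction in which the jaws open and shut, and the axes are right-handed (so a half turn about x gives the same grasp; the last joint's range is limited). The gripper opens to 85 mm and grips with 20 to 120 N. Pads are 22 mm wide; open, the fingers measure 114 mm over their backs; the gripper's body (76 mm by 85 mm) begins 54 mm behind the grasp point. The pads swing forward as they close: fully open they stand 13 mm farther back than shut.
Start: joints at [-74.015, 2.75, 5.684, 92.934, 0, 82.678], TCP at [207.713, -482.154, 242.312] pointing down, gripper open.
Joint ranges: [-166.93, 166.93], [-56.73, 111.36], [-69.38, 81.34], [-121.58, 131.49], [-85.45, 84.26], [-180, 180]. Speed limits (degrees/s): [159.86, 159.86, 180, 180, 180, 180].

INTERFACE

Orientations are given as a 3x3 rotation matrix whose columns are the frame's x, y, z axes.
In Python, from station import ctrl gives the robot as it stands.
- The arm moves only by the tool play_rows, never from a script. Its argument "plan" is a list of rows, each a list of 7 numbers: the shift along the tool's x, y, z in m, then the turn, a rotation vector about the tool's x, y, z in degrees, then the gripper command: -1 is shut, 1 is fully open, values between are in proportion. A call has 1 to 12 rows; each row is the pose to reach, as a shift and turn from the pose measured when the call began, along the tool's axes at that moment; what a row does not reach only later rows make up. A row lasts 1/8 s, in which the tool goes at most 62.5 mm and 10.7 degrees, less where a joint would pass 70% of its speed; a pose out of reach is approached as far as the arm can. A call with a gripper value outside its range is refused whole. The fingers move at their own pace and stop on an object; the grip force is fixed at half the most. Time passes only in rows, so rows that repeat a pose let the fingers close. It gives the time, the measured TCP pose, the force and the opening at its end, in the units of the state.
- ctrl.observe(): the state, without advancing time (a new reading comes with each control period).
- ctrl.read_camera(name): name is "side" or "top" or "wrist"; returns a dict with "color" (400x640x3 uint8, blue, green, red), "z_map" (400x640 float32, mm along the optical axis (not along the pixel's ray), 0 where there is no reading), "intrinsics" (3x3 intrinsics, pixels), "position" and "attitude" of the camera in the world. Camera axes: x right, y down, z forward; pixel columns grow to the right and rows downward; lengths in mm; the calibration is good to about 2 mm. A picture is of the moment at which its call begins.
- ctrl.finish_job(): hands the job in, once; it reports no verdict.
The state is a dict: "time_s": time; "joint_pos": joint angles; "qd": joint speeds; "effort": joint torques, N m; "eef_pos": TCP position; "ee_rot": TCP orientation; "wrist_force": force on the tool from outside, world axes, zero at the start; "ft_torque": the same for the moment, N m; "grip_width": finger opening in mm.
Only numpy, scipy, OpenCV 4.12 (cv2) and the standard library are available. Lean on these libraries where they do the work, as an engineer would, in place of code of your own. Each camera call takes 0.05 s, during which the arm holds its last target. There are 200 camera calls.

TASK

The tube rotator has stopped with the orange-capped sample tube turned cap down. Push its arms round gently with a fingertip, one arm after another, until the orange-capped tube stands straight up with its cap at the top, and leave it standing so. Push only on the light grey arms: keep off both tubes, grip nothing, do not shift or lift the rotator, and leave everything else on the bench alone.

Things in the scene. Friction and masses are not known exactly. Their poses are not given: they have to be found in the camera images.
- rotator: The tube rotator: loose machine of 2.8 to 4.3 kg on four rubber feet. Origin: centre of its base at bench level; x points out of its front, where the arms turn (away from the robot, turned left by up to 0.7 rad), y to its left, z up. White motor housing 140 x 140 mm, x = -110 to 30 mm, top 215 mm above the bench; grey base plate 240 x 170 mm.
- hub (a point): Point fixed to the rotator, on the carrier's horizontal turning axis (along the rotator's x) in the middle of the arms: 70 mm ahead of the rotator's origin, 175 mm above the bench; axes as the rotator's. Round it turns a dark hub (30 mm radius) with six straight light grey arms 60 degrees apart, the spokes of a wheel without rim; each 14 mm wide and 16 mm deep (x = -8 to 8 mm here), reaching 125 mm from the axis.
- clip (a point): Centre of the outer clip on the sample tube's arm; turns with it. Every arm has two dark spring clips on its front, 36 mm wide, 62 and 104 mm from the axis, 8 to 35 mm ahead of the arms' middle. Behind the clips, where the bare arms are, nothing but the arms rises above the housing top: there a fingertip can reach in from above and push an arm; follow it round its arc, since dragging along a leaning arm can jam.
- carrier (a joint): Turning angle of the arms, rad. 0: the orange-capped tube stands straight up. It grows anticlockwise as seen by someone facing the rotator's front from x: at q the tube points along y = -sin q, z = cos q of the rotator. Starts between 1.9 and 4.4; turns either way for more than a turn, with a steady friction of 0.13 N m (1 to 2 N at an arm), and stays where it is left.
- sample_tube: The sample tube, in the clips of one arm: 115 mm long, 28 mm thick, with an orange screw cap 34 mm across and 14 mm tall. Origin at its conical tip, 32 mm from the turning axis; its z runs along tube and arm, outwards to the cap, whose top is 147 mm from the axis. Tube and cap lie in front of the arm, 10 to 45 mm ahead of the arms' middle.
- balance_tube: The same kind of tube with a blue cap, in the clips of the opposite arm as a counterweight. Origin at its conical tip, z outwards to the cap. The other four arms are empty.
- tip_box: Bystander, loose: closed blue pipette-tip box, 122 x 86 x 81 mm. Origin under its centre.
- tube_rack: Bystander, loose: blue rack, 50 x 173 mm, with three blue-capped tubes, 121 mm tall. Origin under its centre, long side along y.
- amber_bottle: Bystander, loose: amber bottle with blue cap, 70 mm across, 130 mm tall. Origin under its centre.
- beaker: Bystander, loose: glass beaker, 84 mm across, 95 mm tall. Origin under its centre.
- mini_centrifuge: Bystander, loose: white round mini centrifuge, 150 mm across, 110 mm tall. Origin under its centre.
- pipette: Bystander, loose: hand pipette lying down, about 270 mm long along its x, 28 mm thick. Origin under its middle.
- wash_bottle: Bystander, loose: white wash bottle with red cap and spout, 68 mm across, 190 mm tall. Origin under its centre.

How it is judged (in metres and radians):
At the end, for the whole second after the job is handed in: The orange-capped tube points straight up within 0.1 rad (about 6 degrees) and is at rest; the rotator stands level within 20 mm of where it stood, and the things around it within 30 mm of theirs (angle between sample_tube's own z axis and vertical below 0.1 rad and velocity of joint carrier between -0.1 and 0.1 rad/s and distance of rotator from where it was at the start of the episode below 0.02 m and angle between rotator's own z axis and vertical below 0.03 rad and distance of each of tip_box, tube_rack, amber_bottle, beaker, mini_centrifuge, pipette, wash_bottle from where it was at the start of the episode below 0.03 m); the robot touches nothing.
It fails at once if the carrier is flung round (faster than 4 rad/s) (velocity of joint carrier above 4 rad/s or velocity of joint carrier below -4 rad/s).
It fails at once if a tube is touched (over 0.5 N) (contact force between any of the fingers, the arm and sample_tube above 0.5 N or contact force between any of the fingers, the arm and balance_tube above 0.5 N).
It fails at once if the rotator or its arms are gripped or pressed hard instead of turned (over 25 N while the arms stand still) (contact force between any of the fingers, the arm and rotator above 25 N and velocity of joint carrier between -0.1 and 0.1 rad/s).
It fails at once if the rotator is shifted by over 20 mm, lifted or tipped (distance of rotator from where it was at the start of the episode above 0.02 m or height (world z) of rotator above 0.01 m or angle between rotator's own z axis and vertical above 0.06 rad).
It fails at once if something else on the bench is moved by over 30 mm or lifted (distance of any of tip_box, tube_rack, amber_bottle, beaker, mini_centrifuge, pipette, wash_bottle from where it was at the start of the episode above 0.03 m).
It also fails if it takes over 64 s, if anything falls off the work surface, if the arm or the gripper's body presses on something with over 40 N, if the wrist force passes 120 N, or if a joint passes its speed limit or range.

## Working session

There is one attempt and no reset: what is moved stays moved. The work goes in short steps, Python scripts to look and compute and a tool call to move; the robot and the scene stay as the last step left them, time stands still between calls to the robot, and variables do not carry over. Pictures are saved under pics/ and viewed, about 8 in all and at most 12, crops included, and the job is handed in when it is done.

Besides the shell and the picture viewer there is one more tool, called after "Call:" by a JSON object that holds its "fn" and its "kwargs", one argument or row to a line. play_rows: Moves the arm, as the interface text tells. Its arguments: {"type":"object","properties":{"plan":{"type":"array","items":{"type":"array","items":{"type":"number"}}}},"required":["plan"]}

```bash
mkdir -p pics; cat > h.py <<'E'
from station import ctrl
import cv2, numpy as np
def shot(n, f=None):
    c=ctrl.read_camera(n)
    if f: cv2.imwrite('pics/'+f,c['color'])
    return c
def cloud(c):
    K=np.array(c['intrinsics']);z=c['z_map'];h,w=z.shape
    u,v=np.meshgrid(np.arange(w),np.arange(h))
    P=np.stack([(u-K[0,2])/K[0,0]*z,(v-K[1,2])/K[1,1]*z,z],-1)
    W=P@np.array(c['attitude']).T+np.array(c['position']); W[z==0]=np.nan
    return W
E
python3 - <<'E'
from h import *
a=shot('side'); b=shot('top')
for c,n in((a,'side'),(b,'top')):
    print(n,c['position'],np.round(c['attitude'],3).tolist())
    np.save(n+'.npy',cloud(c)); cv2.imwrite(n+'.png',c['color'])
cv2.imwrite('pics/a.png',cv2.resize(np.hstack([a['color'],b['color']]),(800,250)))
cv2.imwrite('pics/a_side.png',a['color']); cv2.imwrite('pics/a_top.png',b['color'])
s=ctrl.observe();print(s['ee_rot'],s['eef_pos'],s['wrist_force'])
E
```

```text
side [1329.98929602  953.17207517 1227.56643882] [[-0.767, 0.41, -0.494], [0.642, 0.5, -0.582], [0.008, -0.763, -0.646]]
top [ 445.61101472    8.74632699 1647.55048815] [[-0.021, -0.998, 0.05], [-1.0, 0.021, -0.002], [0.001, -0.05, -0.999]]
[[-6.06346602e-04  3.95655660e-01 -9.18398732e-01]
 [ 2.06327814e-03 -9.18396451e-01 -3.95656039e-01]
 [-9.99997688e-01 -2.13481673e-03 -2.59481108e-04]] [ 207.5573378  -481.63886408  241.23960249] [ 0.06546871 -0.83789688 -0.1408106 ]
```

View pics/a_side.png

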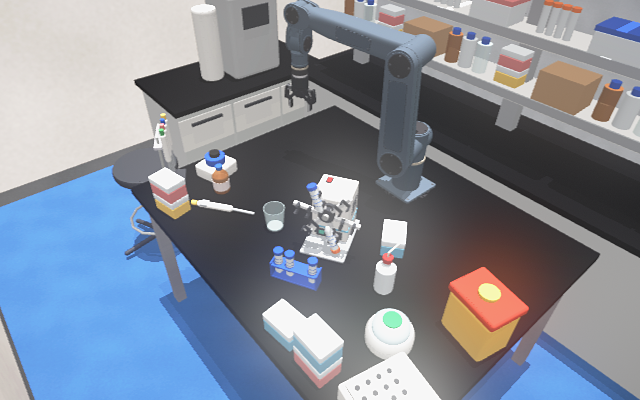

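View pics/a_top.png

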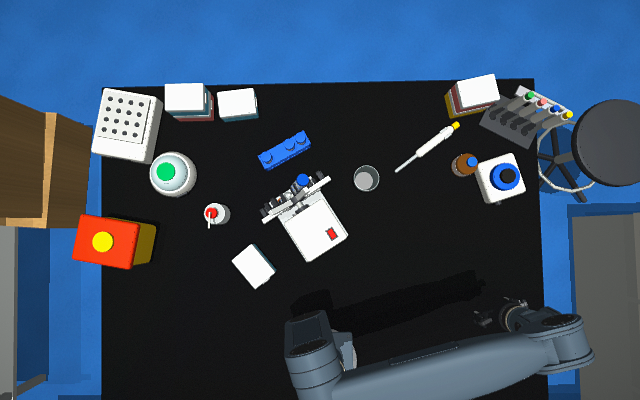

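The side view shows the rotator at about (330,215), with the blue cap up at (313,188) and the orange cap low at (336,250). In the top view the housing centre is near (313,225) and the arms run along (265,215)–(328,180). Next I'll measure the pose and angle.

```bash
cat > est.py <<'E'
from h import *
def housing(W):
    m=(abs(W[...,2]-215)<5)
    n,l,st,ce=cv2.connectedComponentsWithStats(m.astype(np.uint8))
    best=None
    for i in range(1,n):
        if st[i,4]>300 and 270<ce[i][0]<350 and 180<ce[i][1]<270: 
            P=W[l==i][:,:2]; print(st[i],P.mean(0), cv2.minAreaRect(P.astype(np.float32))); best=P
E
python3 - <<'E'
from est import *
W=np.load('top.npy'); housing(W)
S=np.load('side.npy'); c=cv2.imread('side.png').astype(int); t=cv2.imread('top.png').astype(int)
for n,A,I,box in(('side',S,c,(270,160,370,270)),('top',W,t,(240,150,350,250))):
    x0,y0,x1,y1=box
    hs=cv2.cvtColor(I.astype(np.uint8),cv2.COLOR_BGR2HSV)
    for nm,lo,hi in(('orange',(5,130,80),(20,255,255)),('blue',(100,150,60),(125,255,255))):
        m=cv2.inRange(hs,lo,hi)>0; k=np.zeros_like(m);k[y0:y1,x0:x1]=1;m&=k
        P=A[m];P=P[~np.isnan(P[:,0])]
        if len(P):print(n,nm,len(P),np.median(P,0).round(1),P.min(0).round(),P.max(0).round())
im=cv2.imread('side.png')[160:270,270:380];cv2.imwrite('pics/b.png',cv2.resize(im,None,fx=5,fy=5,interpolation=cv2.INTER_CUBIC))
# objects near
z=W[...,2]
for nm,u,v in(('beaker',366,178),('rack',285,150),('wash',215,212),('tip',254,264)):
    print(nm,W[v,u].round())
E
```

```text
[ 284  199   63   63 1863] [440.27324262  17.74622996] ((440.6687316894531, 17.237197875976562), (139.28163146972656, 139.4186553955078), 31.38068962097168)
side orange 18 [542.1 140.5  47.6] [523. 129.  41.] [552. 146.  57.]
side blue 98 [739.7  61.8 110.1] [576. -23.  -3.] [770. 172. 320.]
top orange 5 [543.5 136.5  53.6] [536. 134.  48.] [548. 139.  80.]
top blue 676 [677.2 133.4  64.6] [561.  33.  -7.] [716. 213. 326.]
beaker [ 613. -159.    5.]
rack [705. 112.  62.]
wash [502. 326. 154.]
tip [334. 218.  78.]
```

View pics/b.png

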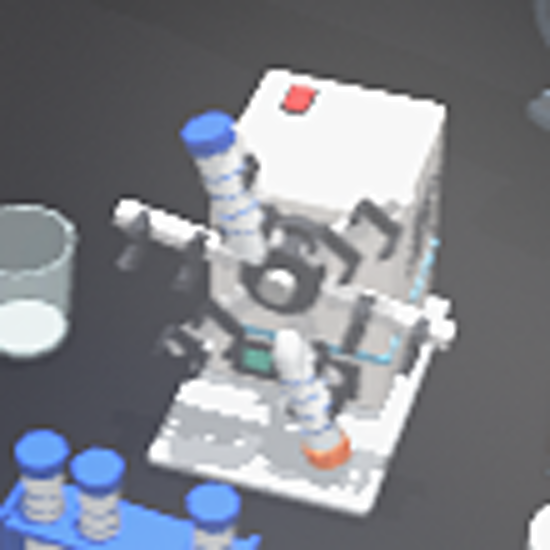

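The blue tube leans to -y and the orange cap sits low at +y. That gives q≈202° with the rotator's yaw at about 31.4°. I'll refine this and work out the rows for the transit.

```bash
cat > k.py <<'E'
from h import *
from scipy.spatial.transform import Rotation as R
yaw=np.radians(31.4); F=np.array([np.cos(yaw),np.sin(yaw),0]); L=np.array([-F[1],F[0],0]); Z=np.array([0,0,1.])
c0=np.array([440.5,17.5,0]); HUB=c0+110*F+175*Z
def local(P): d=np.asarray(P)-HUB; return np.stack([d@F,d@L,d[...,2]],-1)
def pose(t,x,y,z):
    "tool tilted by t deg (finger along carrier angle t), tool z=+F, TCP at local x,y,z"
    t=np.radians(t); X=np.sin(t)*L-np.cos(t)*Z
    return HUB+x*F+y*L+z*Z, np.c_[X,np.cross(F,X),F]
def push(a,t,gap,r=95,x=-8):
    "tip centre at radius r, gap mm short of touching arm at angle a (deg), on clockwise side"
    A=np.radians(a);off=7+14.5+gap   # finger half 14.5
    y=-np.sin(A)*r+np.cos(A)*off; z=np.cos(A)*r+np.sin(A)*off
    T=np.radians(t); return pose(t,x,y-11*np.sin(T),z+11*np.cos(T))
def rows(poses):
    s=ctrl.observe();p0=np.array(s['eef_pos']);R0=np.array(s['ee_rot'])
    for p,Q in poses:
        print((R0.T@(p-p0)/1000).round(3).tolist(), R.from_matrix(R0.T@Q).as_rotvec(degrees=True).round(1).tolist())
def blue():
    for n in('top','side'):
        c=shot(n);W=cloud(c);l=local(W);hs=cv2.cvtColor(c['color'],cv2.COLOR_BGR2HSV)
        for nm,lo,hi in(('orange',(5,130,80),(20,255,255)),('blue',(100,150,60),(125,255,255))):
            m=(cv2.inRange(hs,lo,hi)>0)&(abs(l[...,0]-25)<30)&(np.hypot(l[...,1],l[...,2])<160)&(np.hypot(l[...,1],l[...,2])>125)
            P=l[m]
            if len(P):
                q=np.degrees(np.arctan2(-P[:,1],P[:,2]));print(n,nm,len(P),np.median(P,0).round(1),'ang med',np.median(q).round(1),'mid',((q.min()+q.max())/2).round(1))
def arms():
    "arm angles from depth points in the arm slab"
    for n in('top','side'):
        l=local(cloud(shot(n)));r=np.hypot(l[...,1],l[...,2])
        m=(abs(l[...,0])<9)&(r>50)&(r<127)&(l[...,2]>-60)
        P=l[m];q=np.degrees(np.arctan2(-P[:,1],P[:,2]));h=np.histogram(q,36,(-180,180))[0]
        print(n,[(int(-180+10*i),int(v)) for i,v in enumerate(h) if v>3])
E
python3 - <<'E'
from k import *
print('hub',HUB.round(1),'cyl');blue();arms()
s=ctrl.observe();p=s['eef_pos'];Q=np.array(s['ee_rot'])
rows([(np.array(p)+[0,0,170],Q),pose(0,-8,150,260),push(-38,-44,60,r=150)])
E
```

```text
hub [534.4  74.8 175. ] cyl
top orange 3 [  41.8   49.3 -123.3] ang med -158.2 mid -159.0
top blue 126 [ 26.7 -45.8 139.6] ang med 18.2 mid 18.6
side orange 18 [  39.5   53.5 -128.9] ang med -157.2 mid -158.8
side blue 4 [ 25.8 -44.6 136.7] ang med 17.5 mid 19.3
top [(-110, 6), (-100, 76), (-50, 16), (-40, 111), (-30, 5), (0, 5), (10, 66), (20, 11), (60, 15), (70, 124), (80, 4), (130, 11)]
side [(-160, 6), (-110, 16), (-100, 52), (-50, 19), (-40, 35), (10, 24), (60, 5), (70, 54), (80, 5), (120, 4), (130, 7)]
[-0.17, -0.0, -0.0] [0.0, 0.0, 0.0]
[-0.193, -0.53, -0.491] [171.9, 0.1, 0.0]
[-0.009, -0.544, -0.489] [159.8, 64.7, -4.6]
```

Call:
{"fn": "play_rows", "kwargs": {
  "plan": [
    [-0.06, 0, 0, -8, 0, 0, -1],
    [-0.12, 0, 0, -16, 0, 0, -1],
    [-0.18, 0, 0, -24, 0, 0, -1],
    [-0.19, -0.03, -0.03, -32, 0, 0, -1],
    [-0.19, -0.06, -0.06, -40, 0, 0, -1],
    [-0.19, -0.09, -0.09, -48, 0, 0, -1],
    [-0.19, -0.13, -0.12, -56, 0, 0, -1],
    [-0.19, -0.17, -0.16, -64, 0, 0, -1],
    [-0.19, -0.2, -0.19, -72, 0, 0, -1],
    [-0.19, -0.24, -0.22, -80, 0, 0, -1],
    [-0.19, -0.27, -0.25, -88, 0, 0, -1],
    [-0.19, -0.3, -0.28, -96, 0, 0, -1]
  ]
}}

```text
time_s: 1.8
eef_pos: [346.4, -94.4, 432.4]
ee_rot: [[0.001, 0.87, 0.493], [0.0, 0.493, -0.87], [-1.0, 0.001, 0.0]]
wrist_force: [0.9, -0.7, 0.0]
grip_width: -0.2
```

```bash
python3 - <<'E'
from k import *
s=ctrl.observe();print(s['time_s'],np.round(s['joint_pos'],1),np.round(s['eef_pos']),s['grip_width'])
rows([pose(0,-8,150,260),push(-41,-47,60,r=160)])
E
```

```text
1.8 [-26.  -12.9  13.9 116.8   0.   34.4] [346. -94. 432.] -0.16477860917223353
[-0.002, 0.234, -0.204] [-91.8, 0.0, -0.0]
[0.183, 0.233, -0.229] [-86.2, -37.4, -36.3]
```

Call:
{"fn": "play_rows", "kwargs": {
  "plan": [
    [0, 0.03, -0.03, -10, 0, 0, -1],
    [0, 0.06, -0.05, -20, 0, 0, -1],
    [0, 0.09, -0.08, -30, 0, 0, -1],
    [0, 0.12, -0.1, -40, 0, 0, -1],
    [0, 0.15, -0.13, -50, 0, 0, -1],
    [0, 0.18, -0.15, -60, 0, 0, -1],
    [0, 0.2, -0.18, -70, 0, 0, -1],
    [0, 0.234, -0.204, -80, 0, 0, -1],
    [0, 0.234, -0.204, -90, 0, 0, -1],
    [-0.002, 0.234, -0.204, -91.8, 0, 0, -1],
    [-0.002, 0.234, -0.204, -91.8, 0, 0, -1]
  ]
}}

```text
time_s: 3.18
eef_pos: [449.2, 198.2, 435.1]
ee_rot: [[0.002, -0.518, 0.855], [0.001, 0.855, 0.518], [-1.0, -0.0, 0.002]]
wrist_force: [-0.1, -0.6, -0.7]
grip_width: -0.2
```

```bash
python3 - <<'E'
from k import *
s=ctrl.observe();print(s['time_s'],np.round(s['joint_pos'],1),local(s['eef_pos']).round(1))
rows([push(-41,-47,40,r=160),push(-41,-47,40,r=95),push(-41,-47,10,r=95)])
shot('top','c.png');c=shot('side');cv2.imwrite('pics/c2.png',cv2.resize(c['color'][120:280,230:430],None,fx=4,fy=3.7)[:600])
E
```

```text
3.175 [ 16.    6.5  32.7 116.2   0.  -15.2] [ -8.4 149.7 260.1]
[0.172, 0.01, 0.0] [-0.2, 0.0, -47.0]
[0.221, -0.033, 0.0] [-0.2, 0.0, -47.0]
[0.202, -0.055, 0.0] [-0.2, 0.0, -47.0]
```

Call:
{"fn": "play_rows", "kwargs": {
  "plan": [
    [0.02, 0.03, 0, 0, 0, -10, -1],
    [0.05, 0.04, 0, 0, 0, -20, -1],
    [0.08, 0.04, 0, 0, 0, -30, -1],
    [0.11, 0.03, 0, 0, 0, -40, -1],
    [0.14, 0.02, 0, 0, 0, -47, -1],
    [0.172, 0.01, 0, 0, 0, -47, -1],
    [0.172, 0.01, 0, 0, 0, -47, -1]
  ]
}}

```text
time_s: 4.15
eef_pos: [442.9, 205.1, 260.0]
ee_rot: [[0.376, -0.355, 0.856], [-0.628, 0.582, 0.517], [-0.681, -0.732, -0.004]]
wrist_force: [-0.6, -0.1, 0.4]
grip_width: -0.2
```

```bash
python3 - <<'E'
from k import *
s=ctrl.observe();print(s['time_s'],np.round(s['joint_pos'],1),local(s['eef_pos']).round(1))
rows([push(-41,-47,40,r=95),push(-41,-47,10,r=95)])
c=shot('side');cv2.imwrite('pics/c3.png',cv2.resize(c['color'][120:270,240:440],(800,600)))
E
```

```text
4.15 [ 42.9   4.7  -1.6  96.3 -45.7  16.9] [-10.2 158.9  85. ]
[0.062, 0.005, 0.003] [-0.0, -0.4, 0.1]
[0.065, -0.025, 0.003] [-0.0, -0.4, 0.1]
```

View pics/c3.png

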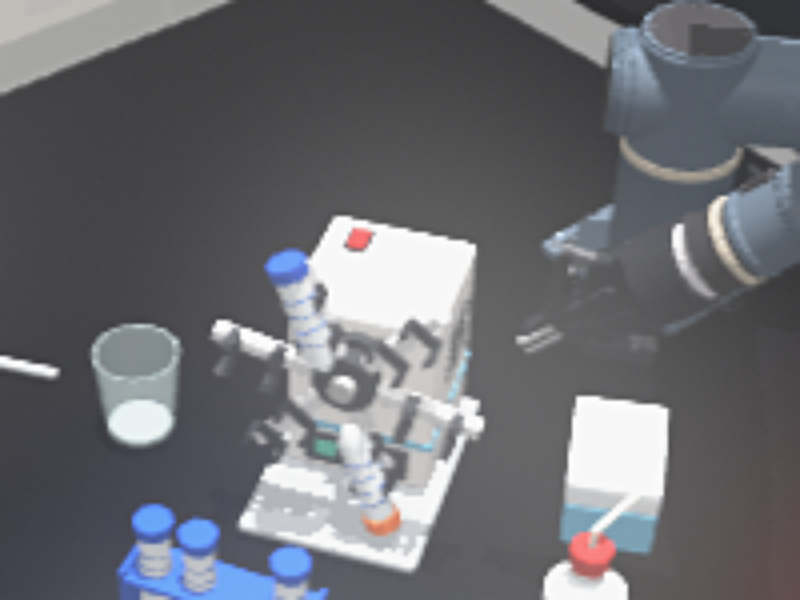

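The fingers at (540,335) point toward arm A's +y side, which lies behind the clips at (420,340), and they clear the tip box. Moving in beside the arm.

Call:
{"fn": "play_rows", "kwargs": {
  "plan": [
    [0.02, 0.005, 0.003, 0, 0, 0, -1],
    [0.04, 0.005, 0.003, 0, 0, 0, -1],
    [0.062, 0.005, 0.003, 0, 0, 0, -1],
    [0.064, -0.015, 0.003, 0, 0, 0, -1],
    [0.065, -0.025, 0.003, 0, 0, 0, -1],
    [0.065, -0.025, 0.003, 0, 0, 0, -1]
  ]
}}

```text
time_s: 4.95
eef_pos: [480.9, 152.3, 239.6]
ee_rot: [[0.381, -0.348, 0.856], [-0.625, 0.586, 0.516], [-0.682, -0.732, 0.006]]
wrist_force: [-0.2, -0.1, -0.2]
grip_width: -0.2
```

```bash
python3 - <<'E'
from k import *
s=ctrl.observe();print(s['time_s'],np.round(s['joint_pos'],1),local(s['eef_pos']).round(1),np.round(s['wrist_force'],1))
rows([push(a,max(-47+0.9*(a+41),a-12),0) for a in range(-41,20,5)])
c=shot('wrist','d.png')
E
```

```text
4.95 [ 35.5   0.4  -8.1  85.9 -46.9   6.5] [-5.2 94.  64.6] [-0.2 -0.1 -0.2]
[0.005, -0.005, -0.003] [-0.5, -0.0, 0.0]
[0.004, -0.015, -0.003] [-0.5, 0.0, 4.5]
[0.005, -0.024, -0.003] [-0.5, 0.0, 9.0]
[0.006, -0.033, -0.002] [-0.5, 0.0, 13.5]
[0.008, -0.043, -0.002] [-0.5, 0.1, 18.0]
[0.01, -0.052, -0.002] [-0.5, 0.1, 22.5]
[0.014, -0.06, -0.002] [-0.5, 0.1, 27.0]
[0.018, -0.069, -0.002] [-0.5, 0.1, 31.5]
[0.022, -0.077, -0.002] [-0.5, 0.1, 36.0]
[0.028, -0.084, -0.002] [-0.5, 0.2, 40.5]
[0.034, -0.091, -0.002] [-0.4, 0.2, 45.0]
[0.041, -0.098, -0.002] [-0.4, 0.2, 49.5]
[0.048, -0.104, -0.002] [-0.4, 0.2, 54.0]
```

View pics/d.png

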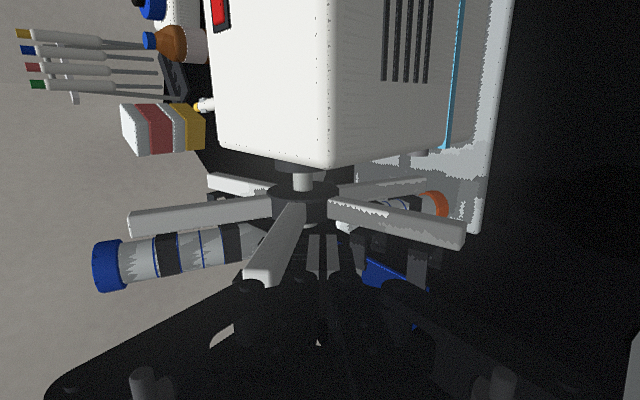

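Arm A is at (270,245), with the finger pair just beside it at (320,240) and behind the clip plane. I'll start pushing along the arc.

Call:
{"fn": "play_rows", "kwargs": {
  "plan": [
    [0.005, -0.005, -0.003, 0, 0, 0, -1],
    [0.004, -0.015, -0.003, 0, 0, 4.5, -1],
    [0.005, -0.024, -0.003, 0, 0, 9, -1],
    [0.006, -0.033, -0.002, 0, 0, 13.5, -1],
    [0.008, -0.043, -0.002, 0, 0, 18, -1],
    [0.01, -0.052, -0.002, 0, 0, 22.5, -1],
    [0.01, -0.052, -0.002, 0, 0, 22.5, -1]
  ]
}}

```text
time_s: 5.88
eef_pos: [501.5, 113.6, 270.8]
ee_rot: [[0.219, -0.466, 0.857], [-0.354, 0.781, 0.514], [-0.909, -0.416, 0.006]]
wrist_force: [0.1, -0.2, -0.0]
grip_width: -0.2
```

```bash
python3 - <<'E'
from k import *
s=ctrl.observe();print(s['time_s'],np.round(s['joint_pos'],1),local(s['eef_pos']).round(1),np.round(s['wrist_force'],1))
blue();arms()
rows([push(a,-47+0.9*(a+41),0) for a in range(-16,45,5)])
E
```

```text
5.875 [ 19.1  -4.4  -1.4  87.3 -24.  -13. ] [-7.9 50.3 95.8] [ 0.1 -0.2 -0. ]
top blue 110 [ 26.3 -97.5 109.5] ang med 41.3 mid 42.7
side orange 26 [ 38.2 103.1 -91.9] ang med -131.8 mid -132.8
side blue 40 [ 33.8 -93.5 110.2] ang med 40.4 mid 42.5
top [(-20, 40), (-10, 19), (30, 71), (40, 56), (90, 40), (100, 38)]
side [(-140, 13), (-130, 4), (-80, 38), (-70, 18), (-40, 12), (-30, 37), (-20, 42), (-10, 5), (30, 22), (40, 24), (90, 19), (100, 21)]
[-0.001, -0.001, 0.0] [-0.3, 0.0, 0.0]
[-0.001, -0.011, 0.0] [-0.3, 0.0, 4.5]
[-0.001, -0.02, 0.0] [-0.3, 0.0, 9.0]
[0.001, -0.029, 0.0] [-0.3, 0.1, 13.5]
[0.003, -0.039, 0.0] [-0.3, 0.1, 18.0]
[0.006, -0.047, 0.0] [-0.3, 0.1, 22.5]
[0.01, -0.056, 0.0] [-0.3, 0.1, 27.0]
[0.014, -0.064, 0.001] [-0.3, 0.1, 31.5]
[0.019, -0.072, 0.001] [-0.2, 0.1, 36.0]
[0.025, -0.079, 0.001] [-0.2, 0.1, 40.5]
[0.031, -0.086, 0.001] [-0.2, 0.1, 45.0]
[0.038, -0.092, 0.001] [-0.2, 0.1, 49.5]
[0.046, -0.098, 0.001] [-0.2, 0.2, 54.0]
```

It turns as planned: the blue tube went from 18° to about 42°. Continuing.

Call:
{"fn": "play_rows", "kwargs": {
  "plan": [
    [-0.001, -0.011, 0, 0, 0, 4.5, -1],
    [-0.001, -0.02, 0, 0, 0, 9, -1],
    [0.001, -0.029, 0, 0, 0, 13.5, -1],
    [0.003, -0.039, 0, 0, 0, 18, -1],
    [0.006, -0.047, 0, 0, 0, 22.5, -1],
    [0.01, -0.056, 0, 0, 0, 27, -1],
    [0.014, -0.064, 0.001, 0, 0, 31.5, -1],
    [0.019, -0.072, 0.001, 0, 0, 36, -1],
    [0.025, -0.079, 0.001, 0, 0, 40.5, -1],
    [0.031, -0.086, 0.001, 0, 0, 45, -1],
    [0.038, -0.092, 0.001, 0, 0, 49.5, -1],
    [0.046, -0.098, 0.001, 0, 0, 54, -1]
  ]
}}

```text
time_s: 7.58
eef_pos: [556.6, 24.2, 267.2]
ee_rot: [[-0.256, -0.452, 0.855], [0.424, 0.742, 0.519], [-0.869, 0.495, 0.001]]
wrist_force: [-0.9, 0.5, 0.3]
grip_width: -0.3
```

```bash
python3 - <<'E'
from k import *
s=ctrl.observe();print(s['time_s'],np.round(s['joint_pos'],1),local(s['eef_pos']).round(1),np.round(s['wrist_force'],1))
blue();arms()
rows([push(a,-47+0.9*(a+41),0) for a in range(44,65,5)])
E
```

```text
7.575 [-15.3  28.3  33.7 117.9  19.9 -50.6] [ -7.4 -54.8  92.2] [-0.9  0.5  0.3]
top orange 62 [ 25.6 135.2  41.1] ang med -72.8 mid -74.8
side orange 20 [ 30.3 139.3  37.1] ang med -74.9 mid -75.4
side blue 16 [  37.8 -138.7  -20.9] ang med 98.5 mid 98.9
top [(-140, 7), (-130, 6), (-80, 90), (-70, 57), (-20, 60), (-10, 19), (30, 34)]
side [(-140, 10), (-130, 13), (-80, 33), (-70, 15), (-30, 5), (-20, 33), (-10, 6), (20, 21), (30, 36), (40, 46), (90, 21), (100, 14)]
[-0.001, 0.0, -0.0] [-0.2, 0.1, 0.0]
[-0.001, -0.009, -0.0] [-0.2, 0.1, 4.5]
[0.001, -0.018, -0.0] [-0.2, 0.1, 9.0]
[0.003, -0.027, -0.0] [-0.1, 0.1, 13.5]
[0.006, -0.036, -0.0] [-0.1, 0.1, 18.0]
```

```bash
python3 - <<'E'
from k import *
def mid(y,z,t): return pose(t,-8,y,z)
rows([push(42,29.5,10),push(42,29.5,10,r=185),mid(-80,220,15),mid(0,235,0),mid(100,215,-15),push(-18,-26,30,r=170),push(-18,-26,30,r=95),push(-18,-26,12,r=95)])
E
```

```text
[-0.004, 0.013, -0.0] [-0.2, 0.1, 0.0]
[-0.092, -0.006, -0.0] [-0.2, 0.1, 0.0]
[-0.124, 0.042, -0.0] [-0.2, 0.1, -14.5]
[-0.098, 0.119, -0.001] [-0.2, 0.1, -29.5]
[-0.031, 0.196, -0.001] [-0.2, 0.0, -44.5]
[0.024, 0.172, -0.001] [-0.2, 0.0, -55.5]
[0.074, 0.117, -0.001] [-0.2, 0.0, -55.5]
[0.061, 0.105, -0.001] [-0.2, 0.0, -55.5]
```

Call:
{"fn": "play_rows", "kwargs": {
  "plan": [
    [-0.004, 0.012, 0, 0, 0, 0, -1],
    [-0.05, 0.006, 0, 0, 0, 0, -1],
    [-0.092, -0.006, 0, 0, 0, 0, -1],
    [-0.118, 0.02, 0, 0, 0, -7, -1],
    [-0.124, 0.042, 0, 0, 0, -14.5, -1],
    [-0.115, 0.08, 0, 0, 0, -22, -1],
    [-0.098, 0.119, 0, 0, 0, -29.5, -1],
    [-0.066, 0.16, 0, 0, 0, -37, -1],
    [-0.031, 0.196, 0, 0, 0, -44.5, -1],
    [0, 0.185, 0, 0, 0, -50, -1],
    [0.024, 0.172, 0, 0, 0, -55.5, -1],
    [0.024, 0.172, 0, 0, 0, -55.5, -1]
  ]
}}

```text
time_s: 9.28
eef_pos: [469.6, 163.2, 327.7]
ee_rot: [[0.224, -0.472, 0.853], [-0.375, 0.766, 0.523], [-0.9, -0.437, -0.005]]
wrist_force: [0.9, 0.1, 0.3]
grip_width: -0.3
```

```bash
python3 - <<'E'
from k import *
s=ctrl.observe();print(s['time_s'],np.round(s['joint_pos'],1),local(s['eef_pos']).round(1),np.round(s['wrist_force'],1))
blue();arms()
rows([push(-18,-26,30,r=170),push(-18,-26,30,r=95),push(-18,-26,8,r=95)])
l=local(cloud(shot('top')));m=(abs(l[...,2]-40)<5)&(abs(l[...,0]+110)<75)&(abs(l[...,1])<75);print('housing',np.median(l[m],0).round(1))
E
```

```text
9.275 [ 26.7  -2.2   7.   97.2 -25.8  -5.3] [ -9.3 109.2 152.7] [0.9 0.1 0.3]
top orange 41 [ 31.5 132.8  48.2] ang med -69.8 mid -73.8
top blue 47 [  25.9 -138.5  -21.4] ang med 98.7 mid 99.7
side orange 32 [ 34.2 137.2  41.9] ang med -72.8 mid -73.5
side blue 16 [  37.4 -140.2  -21.3] ang med 98.6 mid 98.9
top [(-140, 5), (-130, 9), (-80, 58), (-70, 49), (-20, 53), (-10, 20), (30, 65), (40, 60), (90, 40), (100, 34)]
side [(-140, 15), (-130, 4), (-80, 24), (-70, 19), (-30, 4), (-20, 40), (-10, 7), (30, 16), (40, 40), (90, 20), (100, 15)]
[0.002, 0.002, -0.002] [-0.4, 0.2, 0.0]
[0.077, 0.012, -0.002] [-0.4, 0.2, 0.0]
[0.08, -0.009, -0.002] [-0.4, 0.2, 0.0]
housing [-108.4    0.3   40.5]
```

Call:
{"fn": "play_rows", "kwargs": {
  "plan": [
    [0.03, 0.006, -0.002, 0, 0, 0, -1],
    [0.055, 0.01, -0.002, 0, 0, 0, -1],
    [0.077, 0.012, -0.002, 0, 0, 0, -1],
    [0.079, 0, -0.002, 0, 0, 0, -1],
    [0.08, -0.009, -0.002, 0, 0, 0, -1],
    [0.08, -0.009, -0.002, 0, 0, 0, -1]
  ]
}}

```text
time_s: 10.28
eef_pos: [496.6, 123.1, 268.2]
ee_rot: [[0.234, -0.459, 0.857], [-0.372, 0.772, 0.515], [-0.898, -0.439, 0.01]]
wrist_force: [0.2, 1.5, -0.4]
grip_width: 0.2
```

```bash
python3 - <<'E'
from k import *
s=ctrl.observe();print(s['time_s'],local(s['eef_pos']).round(1),np.round(s['wrist_force'],1))
rows([push(a,-26+0.9*(a+18),0) for a in range(-18,47,5)])
E
```

```text
10.275 [-7.1 60.9 93.2] [ 0.2  1.5 -0.4]
[0.002, -0.006, -0.001] [-0.6, 0.4, 0.1]
[0.002, -0.015, -0.001] [-0.6, 0.4, 4.6]
[0.003, -0.025, -0.001] [-0.6, 0.4, 9.1]
[0.004, -0.034, -0.001] [-0.6, 0.4, 13.6]
[0.006, -0.043, -0.001] [-0.5, 0.4, 18.1]
[0.009, -0.052, -0.0] [-0.5, 0.5, 22.6]
[0.013, -0.06, -0.0] [-0.5, 0.5, 27.1]
[0.017, -0.069, -0.0] [-0.5, 0.5, 31.6]
[0.022, -0.077, -0.0] [-0.5, 0.5, 36.1]
[0.028, -0.084, -0.0] [-0.4, 0.6, 40.6]
[0.034, -0.091, -0.0] [-0.4, 0.6, 45.1]
[0.041, -0.097, -0.0] [-0.4, 0.6, 49.6]
[0.049, -0.103, -0.0] [-0.4, 0.6, 54.1]
```

Call:
{"fn": "play_rows", "kwargs": {
  "plan": [
    [0.002, -0.006, -0.001, 0, 0, 0, -1],
    [0.002, -0.015, -0.001, 0, 0, 4.5, -1],
    [0.003, -0.025, -0.001, 0, 0, 9, -1],
    [0.004, -0.034, -0.001, 0, 0, 13.5, -1],
    [0.006, -0.043, -0.001, 0, 0, 18, -1],
    [0.009, -0.052, -0.001, 0, 0, 22.5, -1],
    [0.013, -0.06, -0.001, 0, 0, 27, -1],
    [0.017, -0.069, -0.001, 0, 0, 31.5, -1],
    [0.022, -0.077, -0.001, 0, 0, 36, -1],
    [0.028, -0.084, -0.001, 0, 0, 40.5, -1],
    [0.034, -0.091, -0.001, 0, 0, 45, -1],
    [0.041, -0.097, -0.001, 0, 0, 49.5, -1]
  ]
}}

```text
time_s: 11.78
eef_pos: [550.4, 32.4, 274.8]
ee_rot: [[-0.196, -0.477, 0.857], [0.348, 0.783, 0.516], [-0.917, 0.399, 0.012]]
wrist_force: [-0.4, -0.2, 1.0]
grip_width: 0.1
```

```bash
cat >> k.py <<'E'
def fit():
    "arm angle mod 60 by maximising arm points inside the 14 mm spokes' outline (surface at edge ok)"
    for n in('top','side'):
        c=shot(n);l=local(cloud(c));r=np.hypot(l[...,1],l[...,2])
        m=(l[...,0]>-9)&(l[...,0]<6)&(r>45)&(r<127)&(c['color'].min(-1)>110)
        P=l[m];th=np.arctan2(-P[:,1],P[:,2]);rr=r[m]
        best=[]
        for q in np.arange(-30,30,.5):
            d=(th-np.radians(q)+np.pi/6)%(np.pi/3)-np.pi/6
            best.append((np.mean(np.maximum(0,abs(np.sin(d)*rr)-7.5).clip(0,10)),q))
        best.sort();print(n,len(P),'arm angle',np.mean([b[1] for b in best[:3]]).round(1),best[0])
E
python3 - <<'E'
from k import *
s=ctrl.observe();print(s['time_s'],np.round(s['joint_pos'],1),local(s['eef_pos']).round(1),np.round(s['wrist_force'],1))
blue();fit()
rows([push(a,28,0) for a in (39,42,45,48,51,54,57,60,62)])
E
```

```text
11.775 [-13.1  21.9  28.3 112.8  17.1 -46.8] [ -8.4 -44.5  99.8] [-0.4 -0.2  1. ]
top orange 124 [ 26.1  58.6 134.6] ang med -23.4 mid -24.3
side orange 25 [ 40.8  53.1 131.5] ang med -22.5 mid -22.1
side blue 1 [  43.5  -61.9 -126.2] ang med 153.9 mid 153.9
top 226 arm angle -19.5 (np.float64(0.20811512117729536), np.float64(-19.5))
side 163 arm angle -23.5 (np.float64(2.24231706182257), np.float64(-23.0))
[0.0, -0.004, 0.001] [-0.1, 0.7, 4.6]
[0.0, -0.009, 0.001] [-0.1, 0.7, 4.6]
[0.001, -0.014, 0.001] [-0.1, 0.7, 4.6]
[0.002, -0.019, 0.001] [-0.1, 0.7, 4.6]
[0.003, -0.024, 0.001] [-0.1, 0.7, 4.6]
[0.005, -0.029, 0.001] [-0.1, 0.7, 4.6]
[0.006, -0.034, 0.001] [-0.1, 0.7, 4.6]
[0.008, -0.038, 0.001] [-0.1, 0.7, 4.6]
[0.01, -0.042, 0.001] [-0.1, 0.7, 4.6]
```

Call:
{"fn": "play_rows", "kwargs": {
  "plan": [
    [0, -0.005, 0.001, 0, 0, 4.5, -1],
    [0, -0.009, 0.001, 0, 0, 4.5, -1],
    [0.001, -0.014, 0.001, 0, 0, 4.5, -1],
    [0.002, -0.019, 0.001, 0, 0, 4.5, -1],
    [0.003, -0.024, 0.001, 0, 0, 4.5, -1],
    [0.005, -0.029, 0.001, 0, 0, 4.5, -1],
    [0.005, -0.029, 0.001, 0, 0, 4.5, -1],
    [0.005, -0.029, 0.001, 0, 0, 4.5, -1]
  ]
}}

```text
time_s: 12.98
eef_pos: [563.9, 11.3, 257.4]
ee_rot: [[-0.233, -0.459, 0.857], [0.405, 0.756, 0.515], [-0.884, 0.468, 0.01]]
wrist_force: [-0.4, 0.3, -0.3]
grip_width: 0.1
```

```bash
python3 - <<'E'
from k import *
s=ctrl.observe();print(s['time_s'],np.round(s['joint_pos'],1),local(s['eef_pos']).round(1),np.round(s['wrist_force'],1))
blue();fit()
rows([push(a,28,0) for a in (54,56,58,60,62)])
c=shot('side');cv2.imwrite('pics/e.png',cv2.resize(c['color'][130:270,260:400],(600,600),interpolation=cv2.INTER_CUBIC))
E
```

```text
12.975 [-16.   27.9  32.8 115.7  19.  -50.6] [ -7.9 -69.6  82.4] [-0.4  0.3 -0.3]
top orange 108 [ 27.3  22.4 146.3] ang med -8.6 mid -8.5
top blue 1 [  23.2  -36.6 -133.3] ang med 164.6 mid 164.6
side orange 25 [ 43.3  23.7 142.4] ang med -9.3 mid -9.3
side blue 1 [  41.   -31.8 -128.8] ang med 166.1 mid 166.1
top 253 arm angle -7.0 (np.float64(0.7243677204687651), np.float64(-7.0))
side 166 arm angle -8.5 (np.float64(1.9310882237015494), np.float64(-8.5))
[-0.0, 0.0, -0.0] [-0.1, 0.7, 0.1]
[0.001, -0.003, -0.0] [-0.1, 0.7, 0.1]
[0.001, -0.006, -0.0] [-0.1, 0.7, 0.1]
[0.003, -0.01, -0.0] [-0.1, 0.7, 0.1]
[0.004, -0.013, -0.0] [-0.1, 0.7, 0.1]
```

View pics/e.png

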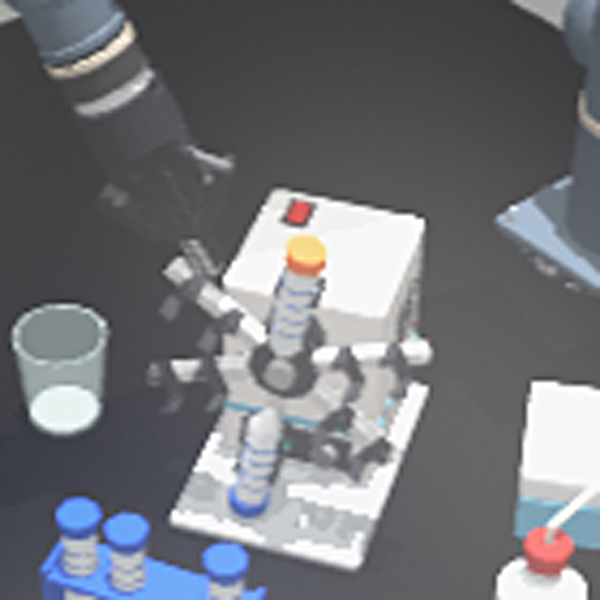

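The orange cap at (305,250) is about 8.5° short of vertical, and the finger rests on arm B near (195,262). I'll push 8° more, slowly.

Call:
{"fn": "play_rows", "kwargs": {
  "plan": [
    [0.001, -0.003, 0, 0, 0, 0, -1],
    [0.001, -0.006, 0, 0, 0, 0, -1],
    [0.003, -0.01, 0, 0, 0, 0, -1],
    [0.004, -0.013, 0, 0, 0, 0, -1],
    [0.004, -0.013, 0, 0, 0, 0, -1],
    [0.004, -0.013, 0, 0, 0, 0, -1]
  ]
}}

```text
time_s: 13.98
eef_pos: [569.0, 3.1, 247.8]
ee_rot: [[-0.233, -0.459, 0.857], [0.405, 0.756, 0.515], [-0.884, 0.467, 0.01]]
wrist_force: [-0.4, 0.9, 0.5]
grip_width: -0.1
```

```bash
python3 - <<'E'
from k import *
s=ctrl.observe();print(s['time_s'],local(s['eef_pos']).round(1),np.round(s['wrist_force'],1))
blue();fit()
rows([push(a,28,0) for a in (62,63,64)])
E
```

```text
13.975 [ -7.8 -79.2  72.8] [-0.4  0.9  0.5]
top orange 22 [ 25.    2.2 147.2] ang med -0.9 mid -1.3
side orange 25 [ 41.7   8.4 140.9] ang med -3.5 mid -2.4
top 257 arm angle -0.5 (np.float64(0.9734058549242611), np.float64(-0.5))
side 173 arm angle -2.0 (np.float64(2.160514022952383), np.float64(-2.0))
[-0.0, 0.0, -0.0] [-0.1, 0.7, 0.1]
[0.0, -0.001, -0.0] [-0.1, 0.7, 0.1]
[0.001, -0.003, -0.0] [-0.1, 0.7, 0.1]
```

About -1°, well inside the 6° tolerance. Withdrawing away from the arm, then straight back out.

Call:
{"fn": "play_rows", "kwargs": {
  "plan": [
    [-0.003, 0.005, 0, 0, 0, 0, -1],
    [-0.006, 0.01, 0, 0, 0, 0, -1],
    [-0.03, 0.01, 0, 0, 0, 0, -1],
    [-0.06, 0.008, 0, 0, 0, 0, -1],
    [-0.1, 0, 0, 0, 0, 0, -1],
    [-0.14, -0.01, -0.01, 0, 0, 0, -1],
    [-0.18, -0.02, -0.03, 0, 0, 0, -1],
    [-0.18, -0.02, -0.03, 0, 0, 0, -1],
    [-0.18, -0.02, -0.03, 0, 0, 0, -1]
  ]
}}

```text
time_s: 15.3
eef_pos: [567.9, -85.3, 359.2]
ee_rot: [[-0.186, -0.467, 0.865], [0.394, 0.771, 0.5], [-0.9, 0.434, 0.041]]
wrist_force: [0.3, -0.2, 0.6]
grip_width: -0.0
```

```bash
python3 - <<'E'
from k import *
import est
s=ctrl.observe();print(s['time_s'],local(s['eef_pos']).round(1),np.round(s['wrist_force'],1))
blue();fit()
t=shot('top');est.housing(cloud(t))
c=shot('side');cv2.imwrite('pics/f.png',np.hstack([cv2.resize(c['color'][130:270,260:400],(400,400)),cv2.resize(t['color'][110:310,200:400],(400,400))]))
E
```

```text
15.3 [ -54.8 -154.2  184.2] [ 0.3 -0.2  0.6]
top orange 24 [ 27.3   2.5 147.3] ang med -1.0 mid -1.6
side orange 25 [ 42.3   8.4 141.5] ang med -3.4 mid -2.7
top 347 arm angle -1.5 (np.float64(1.0691577724431456), np.float64(-1.5))
side 150 arm angle -2.0 (np.float64(0.7739014516942361), np.float64(-2.0))
[ 284  199   63   62 1870] [440.86761154  18.03630347] ((440.7945861816406, 17.196670532226562), (139.40469360351562, 139.07786560058594), 31.705224990844727)
```

View pics/f.png

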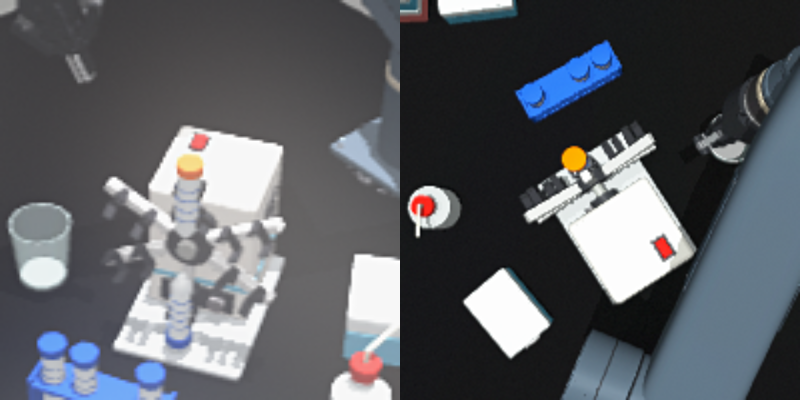

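The orange cap is at the top, at (190,165) in the side crop and (573,158) in the top crop. The robot is clear and the housing hasn't moved, so I'm handing in.

```bash
python3 -c "
from station import ctrl
print(ctrl.finish_job())"
```

```text
the job is handed in; nothing more can be done
None
```

The orange-capped tube now stands upright with its cap at the top, and I've handed the job in. It took 15.3 s of robot time. With the gripper shut, I pushed two bare arms round one after the other, following their arc from behind the clips. That turned the carrier about 160°.

- **Tube angle:** my last four readings put it 1–3° short of vertical (top camera about 1–1.5°, side camera about 2–3°). The limit is about 6°.
- **Rotator:** its housing measures within about 1 mm of where it stood, and 0.3° from its first angle, which is within measuring error.
- **Contact:** the robot is clear of everything, and every force reading I took between moves was under 2 N, with no sign of a tube being touched.
- **Other things on the bench:** those near the rotator looked unmoved in the final picture, but I judged that by eye and didn't measure them.

The hand-in gave no verdict.

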